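# Load a mounted specimen into the sprung feed magazine

## Task

Load the specimen that stands on the bare worktop into the feed magazine. Pull the sprung follower back by its black knob until you feel the end of the slot, hook the knob sideways into the notch so that the follower stays back by itself and let go; lay the specimen flat in the track behind the one already there; then unhook the knob and ease the follower forward by hand until it holds both specimens against the nose. Do not ram the knob against the slotted plate, do not let the follower snap forward, and leave the stand magnifier where it is.

Things in the scene. Friction and masses are not known exactly. Their poses are not given: they have to be found in the camera images.
- magazine: feed magazine: aluminium base 226 x 84 x 10 mm fixed on the worktop, with a straight track. Origin at its underside; x along the track, the way the follower is pulled (away from the nose), y to the notch's side, z up. Track floor z = 10 mm, 33 mm wide, walls 5 mm thick with tops at z = 18 mm; the nose wall that ends it: inner face x = -104 mm, top z = 25 mm.
- bay (a point): where the new specimen finally lies: on the track floor (10 mm above the worktop), at x = -59, y = 0 mm of the magazine, same axes. The specimen already loaded is 30 mm further to -x, at the nose. Hooked back, the follower leaves about 41 to 61 mm of free track behind the loaded one.
- bracket: two upright steel plates (origin and axes of the magazine) and the dark gate plate they carry, z = 36 to 40 mm, x about -14 to 101, y -34 to 34 mm. Its J slot, 12 mm wide, guides the knob's stem along y = 0; at its rear end a notch opens to +y, 13.5 mm long, 11.5 mm deep. The plate is clamped up to 10 mm either way along x (not given: feel it). It bears at most 15 N.
- follower (a joint): how far the follower is pulled back (m): 0 at the nose, 0.030 on one specimen, 0.060 on two; the slot's end stops it between 0.0745 and 0.0945; hooked in the notch it rests 3.5 mm before that. A spring pushes it to the nose, 4 N at 0.030, 7.1 N at 0.081, friction 0.4 N. Its face (x = -104 mm + this value) is 14 mm high.
- knob (a joint): sideways shift of knob and stem in the follower, to the magazine's +y (m): 0 in the straight slot, where the slot's wall allows only 1 mm, 0.012 at the bottom of the notch. No spring, friction 0.5 N: it stays where it is put.
- knob_grip (a point): middle of the black cylindrical knob, 20 mm in diameter, its underside 46 mm and its top 71 mm above the worktop, on a steel stem 10 mm thick that goes down through the slot; this point is 59 mm above the worktop. Axes as the magazine's.
- new_center (a point): centre of the specimen to be loaded: a black disc, 30 mm in diameter, 16 mm high, 28 g, which stands flat and alone on the bare worktop between the robot and the magazine. Point is half-way up.
- loaded_center (a point): centre of the specimen already in the magazine against the nose: a black disc, 30 mm in diameter, 14 mm high. Point is half-way up.
- loupe: stand magnifier, a black round bystander 39 mm in diameter and 38 mm high on the worktop near its left edge, to be left in place. Origin at the centre of its underside.

How it is judged:
By the outcome, as a careful person would: the job done as asked, in the order asked, and still so for the second after the job is handed in, with the robot touching nothing.
It also fails if it takes over 54 s, if anything falls off the work surface, if the arm or the gripper's body presses on something with over 40 N, if the wrist force passes 120 N, or if a joint passes its speed limit or range.

## Robot

A 6-joint arm with a two-finger parallel gripper is mounted at the origin on a cart in front of the work surface, level with it; the furniture and walls round the work are solid. World frame = base frame: x ahead of the robot, y to its left, z up, the work surface at z = 0. Lengths are in mm, angles in rad, forces in N, time in s.
With the tool pointing down it reaches from about 300 to 775 mm from the base axis. Payload 14.6 kg.
Tool frame: the origin (TCP) lies at the very end of the fingers, on their centre line; the grasp point (between the pads) lies 19 mm behind it; z points along the fingers, y is the line along which they close (so a half turn about z gives the same grasp; the last joint's range is limited). The gripper opens to 94 mm and grips with 3 to 60 N. Pads are 16 mm wide; open, the fingers measure 119 mm over their backs; the gripper's body (75 mm by 177 mm) begins 78 mm behind the grasp point.
Start: joints at [1.145, 0.3, 1.521, -0, 1.321, -0.067], TCP at [193.13, 514.966, 205.446] pointing down, gripper open.
Joint ranges: [-3.03, 3.03], [-0.79, 2.21], [0.23, 2.52], [-1.04, 4.18], [0, 3.07], [-2.55, 2.55]. Speed limits (rad/s): [2.22, 2.22, 2.57, 3.14, 3.14, 3.14].

## Interface

Orientations are given as [roll, pitch, yaw] about the fixed x, y, z axes, in that order (R = Rz(yaw) Ry(pitch) Rx(roll)).
In Python, from cell import manip, optics gives the robot as it stands.
- The arm moves only by the shell command python3 -m crank 'ROWS' [FORCE]. ROWS is JSON, a list of rows, each a list of 7 numbers: the opening in per cent of the stroke, from 0 (shut) to 100 (fully open), then the shift along the tool's x, y, z in mm, then the turn, a rotation vector about the tool's x, y, z in rad. A call has 1 to 10 rows; each row is the pose to reach, as a shift and turn from the pose commanded when the call began, along the tool's axes at that moment; what a row does not reach only later rows make up. A row lasts 1/10 s, in which the tool goes at most 50 mm and 8.59 degrees, less where a joint would pass 70% of its speed; a pose out of reach is approached as far as the arm can. A call with a gripper value outside its range is refused whole. The fingers move at their own pace and stop on an object; FORCE is the grip in N (left out, the last holds). Time passes only in rows, so rows that repeat a pose let the fingers close. It gives the time, the measured TCP pose, the force, the opening and the grip force at its end, in the units of the state.
- manip.read_state(): the state, without advancing time (a new reading comes with each control period).
- optics.camera(name): name is "scene" or "top" or "wrist"; returns (picture, depth): 480x640x3 uint8, red, green, blue; 480x640 float32, mm along the optical axis (not along the pixel's ray), 0 where there is no reading.
- optics.calibration(name): a dict with "camera_matrix" (3x3 intrinsics, pixels), "R" (3x3) and "t" (3): a world point X has camera coordinates R X + t. Camera axes: x right, y down, z forward; pixel columns grow to the right and rows downward; lengths in mm; the calibration is good to about 2 mm. A picture is of the moment at which its call begins: read the wrist's pose just before it. calibration takes no time and is no camera call; for the wrist camera it gives the pose at the moment of the call.
- manip.sign_off(): hands the job in; it is judged then, once.
The state is a dict: "clock": time; "joints": joint angles; "qd": joint speeds; "effort": joint torques, N m; "eef_pos": TCP position; "eef_rot": TCP orientation; "wrist_force": force on the tool from outside, world axes, zero at the start; "moment": the same for the moment, N m; "finger_gap": finger opening in mm; "finger_force": force on a finger pad.
Only numpy, scipy, OpenCV 4.12 (cv2) and the standard library are available. Lean on these libraries where they do the work, as an engineer would, in place of code of your own. Each camera call takes 0.05 s, during which the arm holds its last target. There are 200 camera calls.

## Working session

There is one attempt and no reset: what is moved stays moved. The work goes in short steps, Python scripts to look and compute and a shell command to move; the robot and the scene stay as the last step left them, time stands still between calls to the robot, and variables do not carry over. Pictures are saved under pics/ and viewed, at most 10 in all, crops included, and the job is handed in when it is done.

```bash
ls; mkdir -p pics; python3 - <<'E'
from cell import manip, optics
import cv2,numpy as np
s=manip.read_state();print(s)
for n in("top","scene"):
    p,d=optics.camera(n);c=optics.calibration(n)
    np.savez(f"{n}.npz",p=p,d=d,K=c["camera_matrix"],R=c["R"],t=c["t"])
    cv2.imwrite(f"pics/{n}1.png",p[:,:,::-1])
    print(n,c)
E
```

```text
pics
{'clock': 0.0, 'joints': array([ 1.14540703e+00,  3.00464348e-01,  1.52157367e+00, -1.88648917e-05,
        1.32068084e+00, -6.66070056e-02]), 'qd': array([-1.03711924e-03,  3.95739788e-04,  1.58636942e-04,  3.78850162e-05,
       -1.60341149e-03,  1.69849513e-03]), 'effort': array([-1.62751392e-03, -5.31807268e+01, -3.52738488e+01,  7.07937218e-02,
        2.43371405e-02, -1.50975757e-04]), 'eef_pos': array([193.02936585, 514.74179864, 204.89316512]), 'eef_rot': array([-3.14046773e+00, -5.67252534e-05,  2.78281501e+00]), 'wrist_force': array([-0.43551556, -0.18272374, -0.91593454]), 'moment': array([ 0.01318843, -0.0170862 ,  0.05590914]), 'finger_force': 0.0, 'finger_gap': 93.76798199435089}
top {'camera_matrix': array([[467.96152117,   0.        , 320.57982752],
       [  0.        , 467.96152117, 226.07723123],
       [  0.        ,   0.        ,   1.        ]]), 'R': array([[ 3.61848916e-02, -9.99345074e-01, -2.76918264e-04],
       [-9.79119998e-01, -3.53971007e-02, -2.00177609e-01],
       [ 2.00036705e-01,  7.51454129e-03, -9.79759587e-01]]), 't': array([255.05170898, 544.88738047, 795.26277767])}
scene {'camera_matrix': array([[576.75485277,   0.        , 316.68283804],
       [  0.        , 576.75485277, 242.63405635],
       [  0.        ,   0.        ,   1.        ]]), 'R': array([[ 0.79250572, -0.60982768,  0.00669944],
       [-0.38432042, -0.50791542, -0.77092136],
       [ 0.47353194,  0.60838485, -0.63689511]]), 't': array([-251.16955478,  417.95486032,  468.86494767])}
```

View pics/top1.png

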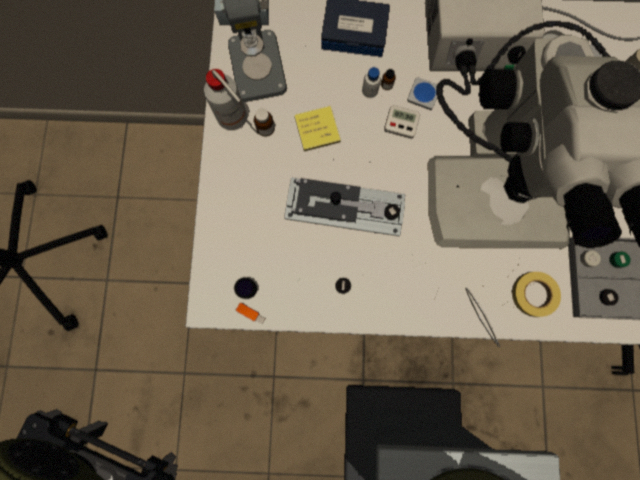

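View pics/scene1.png

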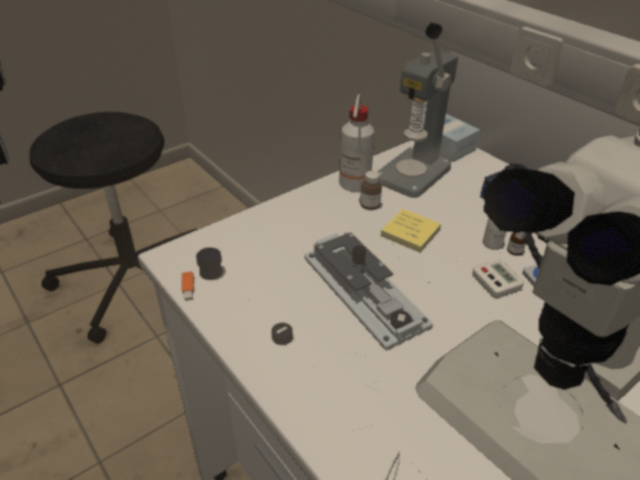

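The top view shows the magazine with its nose on the right near (392,212), the knob at (336,198), the new specimen at (343,285) and the loupe at (246,287). Next I'll measure these.

```bash
cat > h.py <<'E'
import numpy as np,cv2
def load(n):
    z=np.load(f"{n}.npz");return z['p'],z['d'],z['K'],z['R'],z['t']
def cloud(d,K,R,t):
    v,u=np.mgrid[0:d.shape[0],0:d.shape[1]]
    c=np.stack([(u-K[0,2])/K[0,0]*d,(v-K[1,2])/K[1,1]*d,d],-1)
    return (c-t)@R   # world
def ray(u,v,z,K,R,t):
    r=R.T@np.array([(u-K[0,2])/K[0,0],(v-K[1,2])/K[1,1],1]);o=-R.T@t
    return o+r*(z-o[2])/r[2]
def proj(X,K,R,t):
    c=R@np.asarray(X,float)+t;return K[:2,:2]@(c[:2]/c[2])+K[:2,2]
E
python3 - <<'E'
from h import *
p,d,K,R,t=load("top");W=cloud(d,K,R,t)
cv2.imwrite("pics/crop1.png",cv2.resize(p[165:305,270:420,::-1],None,fx=5,fy=4.2,interpolation=cv2.INTER_CUBIC)[:600])
ok=d>0
print("table z",np.median(W[240:270,450:455][...,2]),np.median(W[255:275,280:330][...,2]))
def blob(r,zl,zh):
    v0,v1,u0,u1=r;w=W[v0:v1,u0:u1];m=ok[v0:v1,u0:u1]&(w[...,2]>zl)&(w[...,2]<zh);q=w[m]
    print(r,len(q),q.mean(0).round(1),q.min(0).round(1),q.max(0).round(1))
    return q
blob((270,300,325,360),8,30)
blob((270,305,230,265),25,60)
blob((180,212,320,352),55,90)
q=blob((165,245,275,415),6,14)
rect=cv2.minAreaRect(blob((165,245,275,415),6,90)[:,:2].astype(np.float32));print(rect,cv2.boxPoints(rect))
blob((165,245,275,415),30,44)
E
```

```text
table z -0.07846846701477854 -0.9351502524514914
(270, 300, 325, 360) 207 [432.3 229.8  15.2] [418.5 215.9   9.2] [446.9 244.1  20.9]
(270, 305, 230, 265) 374 [419.9 408.5  35.3] [401.8 389.8  27.8] [438.1 428.   40.4]
(180, 212, 320, 352) 108 [586.5 250.   67.8] [578.4 240.7  55.5] [597.  259.4  75.2]
(165, 245, 275, 415) 1790 [574.4 218.1   9.3] [532.4 114.7   6. ] [639.6 346.2  14. ]
(165, 245, 275, 415) 4918 [581.6 230.2  24.9] [532.4 114.7   6. ] [639.6 346.2  75.2]
((585.703857421875, 229.88072204589844), (226.14610290527344, 84.6876449584961), 83.60293579101562) [[531.02527 122.22957]
 [615.18567 112.79384]
 [640.38245 337.53186]
 [556.22205 346.9676 ]]
(165, 245, 275, 415) 1843 [589.7 266.7  38.9] [550.2 177.3  30. ] [630.8 340.2  44. ]
```

View pics/crop1.png

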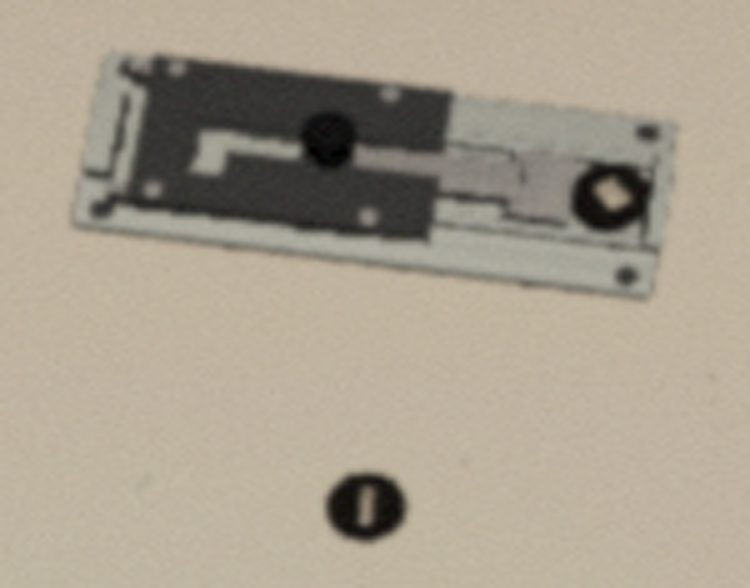

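The crop shows the gate plate, the knob at the slot's front end and the notch on the robot side. The base fits 226 x 84.7 mm, as it should. Next I check clearance to the microscope and work out the moves.

```bash
cat >> h.py <<'E'
from scipy.spatial.transform import Rotation as Ro
O=np.array([585.7,229.9,0]);EX=np.array([.1115,.9938,0]);EY=np.array([-.9938,.1115,0])
def tomag(P): P=np.asarray(P)-O; return np.array([P@EX,P@EY,P[2]])
def frm(x,y,z): return O+x*EX+y*EY+np.array([0,0,z])
def state():
    from cell import manip
    s=manip.read_state();print('t',round(s['clock'],2),'pos',s['eef_pos'].round(1),'mag',tomag(s['eef_pos']).round(1),'rot',s['eef_rot'].round(4),'F',s['wrist_force'].round(1),'gap',round(s['finger_gap'],1),'ff',round(s['finger_force'],1));return s
def delta(s,P,yaw):
    "rows are from commanded pose; use measured as proxy"
    Rt=Ro.from_euler('xyz',s['eef_rot']);T=Ro.from_euler('xyz',[np.pi,0,yaw])
    return (Rt.inv().apply(np.asarray(P)-s['eef_pos'])).round(1),(Rt.inv()*T).as_rotvec().round(4)
E
python3 - <<'E'
from h import *
for n in("top","scene"):
    p,d,K,R,t=load(n);W=cloud(d,K,R,t)[d>0]
    for zl,zh in((40,90),(90,150),(150,250),(250,400)):
        q=W[(W[:,2]>zl)&(W[:,2]<zh)&(W[:,0]>300)&(W[:,0]<1000)&(W[:,1]<500)&(W[:,1]>-100)]
        f=q[q[:,0]<760]
        if len(f):print(n,zl,zh,"x<760: y max",np.percentile(f[:,1],[50,98,100]).round(), 'minx',f[:,0].min().round())
p,d,K,R,t=load("top")
for u,v,z in((308.4,200,40),(343.2,285.5,16),(335.8,197,71),(392,211,24)):
    P=ray(u,v,z,K,R,t);print(u,v,P.round(1),tomag(P).round(1))
print(frm(-104,0,0),frm(-89,0,0))
s=state();print(delta(s,frm(20,10,200),3.030))
E
```

```text
top 40 90 x<760: y max [284. 478. 491.] minx 403.0
top 90 150 x<760: y max [-22. 486. 492.] minx 577.0
top 150 250 x<760: y max [-10. 454. 476.] minx 556.0
top 250 400 x<760: y max [-37.   0. 106.] minx 460.0
scene 40 90 x<760: y max [255. 468. 485.] minx 403.0
scene 90 150 x<760: y max [-71. 475. 488.] minx 576.0
scene 150 250 x<760: y max [-68. 443. 478.] minx 552.0
scene 250 400 x<760: y max [-54. -18. 106.] minx 458.0
308.4 200 [587.4 299.3  40. ] [69.1  6.1 40. ]
343.2 285.5 [432.4 228.9  16. ] [-18.1 152.2  16. ]
335.8 197 [586.6 248.9  71. ] [19.   1.2 71. ]
392 211 [575.7 140.4  24. ] [-90.   -0.1  24. ]
[574.104  126.5448   0.    ] [575.7765 141.4518   0.    ]
t 0.1 pos [193.  514.8 205. ] mag [239.3 422.  205. ] rot [-3.1406e+00 -1.0000e-04  2.7828e+00] F [-0.5  0.1  0.2] gap 94.1 ff 0.0
(array([-453.1, -111.9,    5. ]), array([-1.000e-03, -2.000e-04, -2.472e-01]))
```

```bash
python3 -m crank '[[100,-45,-11,0,0,0,-0.025],[100,-90,-22,0,0,0,-0.05],[100,-136,-33,0,0,0,-0.075],[100,-181,-44,0,0,0,-0.1],[100,-226,-56,0,0,0,-0.125],[100,-272,-67,0,0,0,-0.15],[100,-317,-78,0,0,0,-0.175],[100,-362,-89,0,0,0,-0.2],[100,-408,-100,0,0,0,-0.225],[100,-453,-112,0,0,0,-0.247]]'; python3 -m crank '[[100,0,0,0,0,0,0],[100,0,0,0,0,0,0],[100,0,0,0,0,0,0]]'
python3 - <<'E'
from h import *
from cell import optics
s=state();c=optics.calibration("wrist");p,d=optics.camera("wrist")
np.savez("wrist.npz",p=p,d=d,K=c["camera_matrix"],R=c["R"],t=c["t"])
cv2.imwrite("pics/wrist1.png",p[:,:,::-1])
K,R,t=c["camera_matrix"],c["R"],c["t"];print('cam at',tomag(-R.T@t).round(1))
for n,P in(('knob',frm(19,0,71)),('loaded',frm(-89,0,24)),('new',[432.4,229.3,16])):print(n,proj(P,K,R,t).round(1))
W=cloud(d,K,R,t);v0=W[...,2]
for a,b in((60,80),(33,44),(7,12)):
    m=(d>0)&(v0>a)&(v0<b);q=(W[m]-O);print(a,b,m.sum(),'mag x',np.percentile(q@EX,[1,50,99]).round(1),'y',np.percentile(q@EY,[1,50,99]).round(1),'z',np.median(q[:,2]).round(1))
E
```

```text
clock: 1.1
eef_pos: [579.3, 249.6, 205.1]
eef_rot: [-3.141, -0.001, 3.031]
wrist_force: [-0.5, 0.3, -0.5]
finger_gap: 94.6
finger_force: 0.0
clock: 1.4
eef_pos: [577.2, 251.7, 205.3]
eef_rot: [-3.141, -0.001, 3.03]
wrist_force: [-0.0, -0.5, 0.8]
finger_gap: 93.9
finger_force: 0.0
t 1.4 pos [577.2 251.7 205.3] mag [ 20.7  10.9 205.3] rot [-3.1415e+00 -5.0000e-04  3.0304e+00] F [-0.  -0.5  0.8] gap 93.9 ff 0.0
cam at [ 20.6  85.  384.9]
knob [317.1 244.9]
loaded [220.8 233.9]
new [281.6  87.8]
60 80 346 mag x [-22.5  19.9  28.8] y [-242.2    1.8   10.2] z 70.6
33 44 7509 mag x [-50.7  50.7 227.2] y [-263.2   13.6  201. ] z 40.0
7 12 8566 mag x [-307.4  -57.2  169.9] y [-280.9   25.7  232. ] z 10.1
```

View pics/wrist1.png

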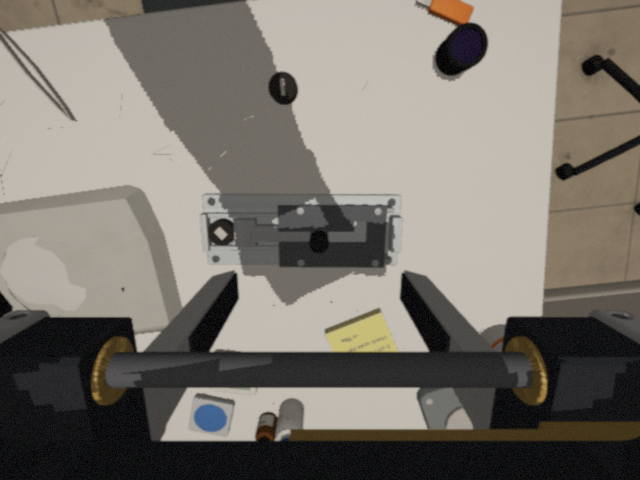

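The wrist view shows the knob top at about (319,241), the loaded disc at (221,233) and the new one at (283,88), all close to prediction. I'll refine from this picture.

```bash
python3 - <<'E'
from h import *
p,d,K,R,t=load("wrist");W=cloud(d,K,R,t);z=W[...,2];ok=d>0
def box(m,x0,x1,y0,y1):
    k=np.zeros_like(m);k[y0:y1,x0:x1]=1;return m&k
m=box(ok&(z>66)&(z<76),295,345,215,265);(c,r)=cv2.minEnclosingCircle(np.argwhere(m)[:,::-1].astype(np.float32))
e=np.median(W[m],0);print('knob px',c,r,'ray',tomag(ray(*c,71,K,R,t)).round(1),'mean',tomag(W[m].mean(0)).round(1),m.sum())
m=box(ok&(z>6)&(z<90),195,410,185,275);rect=cv2.minAreaRect(W[m][:,:2].astype(np.float32));print(rect)
m=box(ok&(z>12)&(z<20),260,310,60,115);q=W[m];rc=cv2.minEnclosingCircle(q[:,:2].astype(np.float32));print('new',q.mean(0).round(1),rc)
m=box(ok&(z>20)&(z<28),205,238,215,250);q=W[m];print('loaded',tomag(q.mean(0)).round(1),len(q))
# gate plate: edges and slot along rows
m=box(ok&(z>37)&(z<43),265,400,195,275);q=W[m]-O;print('plate x',np.percentile(q@EX,[.5,99.5]),'y',np.percentile(q@EY,[.5,99.5]))
h=box(ok&(z<30),300,385,205,262);X=(W-O)@EX;Y=(W-O)@EY
for y in range(-8,19,2):
    s=X[h&(abs(Y-y)<1)];print(y,len(s),np.percentile(s,[2,98]).round(1) if len(s) else '')
E
```

```text
knob px (318.24407958984375, 243.21563720703125) 9.787507057189941 ray [20.1  1.7 71. ] mean [20.   1.6 70.6] 299
((584.5728759765625, 230.36984252929688), (225.5184783935547, 83.82146453857422), 83.7094497680664)
new [431.8 229.9  16.3] ((431.5928039550781, 229.6618194580078), 15.119671821594238)
loaded [-89.    1.4  24.3] 792
plate x [-22.87820124  91.08459224] y [-33.43599762  34.69702877]
-8 57 [ 1.  73.3]
-6 79 [ 0.4 73.8]
-4 90 [ 0.9 73.5]
-2 70 [ 0.2 72.8]
0 60 [ 0. 74.]
2 42 [-0.1 74.2]
4 25 [ 1.5 73.6]
6 19 [61.3 74. ]
8 24 [61.1 73.9]
10 21 [61.2 73.5]
12 12 [61.4 73. ]
14 0 
16 0 
18 0
```

```bash
sed -i 's/^O=.*/O=np.array([584.9,230.3,0]);EX=np.array([.1106,.9939,0]);EY=np.array([-.9939,.1106,0])/' h.py; python3 - <<'E'
from h import *
s=state();print(tomag([586.4,250,0]), delta(s,[586.4,250,47],3.0308))
E
```

```text
t 1.45 pos [577.1 251.9 205.5] mag [ 20.6  10.1 205.5] rot [ 3.1415e+00 -1.0000e-04  3.0310e+00] F [ 0.1  0.  -0.1] gap 94.0 ff 0.0
[19.74573  0.68797  0.     ] (array([ -9.4,  -0.9, 158.5]), array([ 0.    , -0.0001,  0.0002]))
```

```bash
python3 -m crank '[[60,-9,-1,45,0,0,0],[60,-9,-1,90,0,0,0],[60,-9,-1,125,0,0,0],[60,-9,-1,150,0,0,0],[60,-9,-1,158,0,0,0],[60,-9,-1,158,0,0,0],[60,-9,-1,158,0,0,0]]' 5 && python3 - <<'E'
from h import *
state()
E
python3 -m crank '[[40,0,0,0,0,0,0],[30,0,0,0,0,0,0],[20,0,0,0,0,0,0],[10,0,0,0,0,0,0],[10,0,0,0,0,0,0],[10,0,0,0,0,0,0]]' 5
```

```text
clock: 2.15
eef_pos: [587.3, 249.7, 49.2]
eef_rot: [3.141, 0.002, 3.03]
wrist_force: [0.4, 0.2, 1.3]
finger_gap: 56.5
finger_force: 0.0
t 2.15 pos [587.3 249.7  49.2] mag [19.6 -0.2 49.2] rot [3.1406e+00 2.0000e-03 3.0304e+00] F [0.4 0.2 1.3] gap 56.5 ff 0.0
clock: 2.75
eef_pos: [586.9, 249.8, 47.6]
eef_rot: [3.14, 0.001, 3.03]
wrist_force: [1.5, 5.8, -0.0]
finger_gap: 19.6
finger_force: 5.0
```

```bash
python3 -m crank '[[10,0,0.5,0,0,0,0],[10,0,1,0,0,0,0],[10,0,5,0,0,0,0],[10,0,10,0,0,0,0],[10,0,15,0,0,0,0],[10,0,20,0,0,0,0],[10,0,25,0,0,0,0],[10,0,30,0,0,0,0],[10,0,34,0,0,0,0],[10,0,35,0,0,0,0]]' 25;python3 -m crank '[[10,0,0,0,0,0,0],[10,0,0,0,0,0,0]]'; python3 - <<'E'
from h import *
state()
E
```

```text
clock: 3.75
eef_pos: [590.9, 283.5, 47.6]
eef_rot: [-3.14, 0.0, 3.03]
wrist_force: [-1.1, -6.3, 5.7]
finger_gap: 19.1
finger_force: 25.0
clock: 3.95
eef_pos: [590.9, 283.2, 47.7]
eef_rot: [-3.14, 0.0, 3.03]
wrist_force: [-0.4, -5.1, 5.1]
finger_gap: 19.0
finger_force: 25.0
t 3.95 pos [590.9 283.2  47.7] mag [53.3 -0.1 47.7] rot [-3.1403e+00  1.0000e-04  3.0296e+00] F [-0.4 -5.1  5.1] gap 19.0 ff 25.0
```

```bash
python3 -m crank '[[10,0,1.5,0,0,0,0],[10,0,3,0,0,0,0],[10,0,4.5,0,0,0,0],[10,0,6,0,0,0,0],[10,0,7,0,0,0,0],[10,0,8,0,0,0,0],[10,0,8,0,0,0,0]]';for i in 1 2 3; do python3 -m crank '[[10,0,0.5,0,0,0,0],[10,0,1,0,0,0,0]]'; done
```

```text
clock: 4.65
eef_pos: [591.7, 291.1, 47.6]
eef_rot: [-3.14, -0.0, 3.03]
wrist_force: [-1.6, -6.3, 5.1]
finger_gap: 19.1
finger_force: 25.0
clock: 4.85
eef_pos: [591.8, 291.9, 47.6]
eef_rot: [-3.14, -0.0, 3.029]
wrist_force: [-1.9, -7.0, 6.2]
finger_gap: 18.5
finger_force: 25.0
clock: 5.05
eef_pos: [592.0, 293.0, 47.6]
eef_rot: [-3.14, -0.0, 3.029]
wrist_force: [-1.2, -6.6, 5.0]
finger_gap: 18.9
finger_force: 25.0
clock: 5.25
eef_pos: [592.1, 293.9, 47.6]
eef_rot: [-3.14, -0.0, 3.029]
wrist_force: [-1.0, -6.3, 5.1]
finger_gap: 19.5
finger_force: 25.0
```

```bash
for i in 1 2 3 4 5 6; do python3 -m crank '[[10,0,0.3,0,0,0,0],[10,0,0.6,0,0,0,0]]' | grep -E "pos|wrist"; done
```

```text
eef_pos: [592.1, 294.5, 47.6]
wrist_force: [-2.0, -7.7, 6.1]
eef_pos: [592.2, 295.1, 47.6]
wrist_force: [-1.2, -7.7, 6.1]
eef_pos: [592.3, 295.7, 47.6]
wrist_force: [-1.7, -6.8, 4.5]
eef_pos: [592.3, 296.2, 47.6]
wrist_force: [-1.3, -8.5, 5.5]
eef_pos: [592.4, 296.3, 47.6]
wrist_force: [-2.5, -12.1, 6.1]
eef_pos: [592.4, 296.4, 47.6]
wrist_force: [-3.0, -14.8, 8.2]
```

```bash
python3 -m crank '[[10,0,-1,0,0,0,0],[10,0,-2,0,0,0,0],[10,0,-2.8,0,0,0,0],[10,0,-2.8,0,0,0,0]]' | grep -E "pos|wrist"; python3 -m crank '[[10,1,0,0,0,0,0],[10,2,0,0,0,0,0],[10,3,0,0,0,0,0],[10,4,0,0,0,0,0],[10,4,0,0,0,0,0]]' | grep -E "pos|wrist|gap"
```

```text
eef_pos: [592.2, 294.6, 47.6]
wrist_force: [-0.3, -7.6, 5.3]
eef_pos: [588.2, 295.1, 47.6]
wrist_force: [-0.6, -6.6, 5.0]
finger_gap: 18.8
```

Entering the notch freely (no sideways force). I continue gently.

```bash
python3 -m crank '[[10,1,0,0,0,0,0],[10,2,0,0,0,0,0],[10,3,0,0,0,0,0],[10,4,0,0,0,0,0],[10,5,0,0,0,0,0],[10,5,0,0,0,0,0]]' | grep -E "pos|wrist|gap"; for i in 1 2 ; do python3 -m crank '[[10,0.5,0,0,0,0,0],[10,0.8,0,0,0,0,0]]'| grep -E "pos|wrist|gap";done
```

```text
eef_pos: [583.2, 295.7, 47.6]
wrist_force: [-1.2, -7.3, 5.3]
finger_gap: 19.0
eef_pos: [582.6, 295.8, 47.7]
wrist_force: [-0.7, -7.2, 4.3]
finger_gap: 19.0
eef_pos: [581.7, 295.9, 47.6]
wrist_force: [-0.5, -6.7, 5.1]
finger_gap: 19.4
```

```bash
for i in 1 2 3 ; do python3 -m crank '[[10,0.3,0,0,0,0,0],[10,0.5,0,0,0,0,0]]'| grep -E "pos|wrist";done
```

```text
eef_pos: [581.3, 295.9, 47.7]
wrist_force: [-0.4, -6.8, 4.3]
eef_pos: [580.8, 296.0, 47.7]
wrist_force: [-0.3, -7.3, 5.5]
eef_pos: [580.3, 296.1, 47.6]
wrist_force: [-0.8, -7.2, 4.9]
```

```bash
for i in 1 2 ; do python3 -m crank '[[10,0.2,0,0,0,0,0],[10,0.4,0,0,0,0,0]]'| grep -E "pos|wrist";done
```

```text
eef_pos: [579.9, 296.1, 47.6]
wrist_force: [-0.8, -7.2, 5.0]
eef_pos: [579.6, 296.1, 47.7]
wrist_force: [1.0, -6.1, 3.2]
```

```bash
python3 -m crank '[[10,0,-0.4,0,0,0,0],[10,0,-0.8,0,0,0,0],[10,0,-1.2,0,0,0,0],[10,0,-1.2,0,0,0,0]]'| grep -E "pos|wrist"; for i in 1 2 3; do python3 -m crank '[[10,0,-0.3,0,0,0,0],[10,0,-0.5,0,0,0,0]]'| grep -E "pos|wrist";done
```

```text
eef_pos: [579.4, 295.0, 47.6]
wrist_force: [0.4, -7.2, 3.5]
eef_pos: [579.4, 294.6, 47.7]
wrist_force: [0.0, -5.8, 4.3]
eef_pos: [579.3, 294.1, 47.6]
wrist_force: [0.7, -4.7, 4.0]
eef_pos: [579.3, 293.8, 47.6]
wrist_force: [1.9, -5.0, 2.9]
```

```bash
for i in 1 2 3 4; do python3 -m crank '[[10,0,-0.2,0,0,0,0],[10,0,-0.4,0,0,0,0]]'| grep -E "pos|wrist";done
```

```text
eef_pos: [579.2, 293.8, 47.6]
wrist_force: [3.7, -3.1, 3.4]
eef_pos: [579.2, 293.7, 47.7]
wrist_force: [5.1, -1.5, 2.8]
eef_pos: [579.1, 293.6, 47.7]
wrist_force: [5.7, 0.9, 1.7]
eef_pos: [579.1, 293.5, 47.7]
wrist_force: [6.7, 2.8, 1.4]
```

```bash
python3 -m crank '[[10,-0.3,0.3,0,0,0,0],[10,-0.3,0.3,0,0,0,0],[30,-0.3,0.3,0,0,0,0],[45,-0.3,0.3,0,0,0,0],[50,-0.3,0.3,0,0,0,0],[50,-0.3,0.3,-10,0,0,0],[60,-0.3,0.3,-35,0,0,0],[60,-0.3,0.3,-75,0,0,0],[60,-0.3,0.3,-110,0,0,0],[60,-0.3,0.3,-110,0,0,0]]'
python3 - <<'E'
from h import *
from cell import optics
s=state()
for n in("top",):
    p,d=optics.camera(n);c=optics.calibration(n);K,R,t=c["camera_matrix"],c["R"],c["t"]
    cv2.imwrite(f"pics/{n}2.png",cv2.resize(p[160:310,270:430,::-1],None,fx=4.5,fy=4,interpolation=cv2.INTER_CUBIC))
p,d=optics.camera("wrist");c=optics.calibration("wrist");K,R,t=c["camera_matrix"],c["R"],c["t"]
W=cloud(d,K,R,t);X=(W-O)@EX;Y=(W-O)@EY;z=W[...,2]
m=(d>0)&(z>66)&(z<75)&(X>40)&(X<90)&(abs(Y)<40)
print('knob',m.sum(),X[m].mean(),Y[m].mean())
cv2.imwrite("pics/wrist2.png",p[:,:,::-1])
print(s['joints'].round(2),delta(s,[431.9,229.6,60],1.460))
E
```

```text
clock: 12.15
eef_pos: [580.7, 293.7, 163.7]
eef_rot: [3.137, 0.007, 3.03]
wrist_force: [0.3, -1.2, 0.2]
finger_gap: 56.5
finger_force: 0.0
t 12.15 pos [580.7 293.7 163.7] mag [ 62.6  11.2 163.7] rot [3.1373 0.0073 3.0298] F [ 0.3 -1.2  0.2] gap 56.5 ff 0.0
knob 379 61.143515269718215 13.93695081711841
[ 0.41  0.55  1.26  0.    1.32 -1.05] (array([141.5, -80.8, 102.4]), array([0.0091, 0.0024, 1.5698]))
```

View pics/wrist2.png

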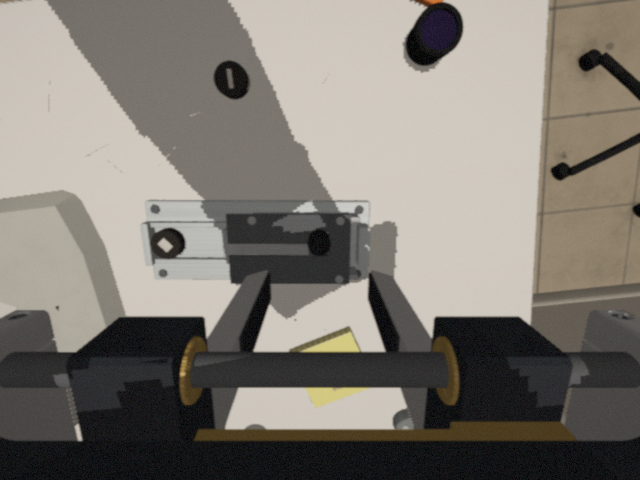

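The knob stays hooked (319,241) and the loaded disc is at the nose (168,243). Now I go to the new specimen.

```bash
python3 -m crank '[[60,14,-8,0,0,0,0.145],[60,28,-16,0,0,0,0.29],[60,42,-24,0,0,0,0.435],[60,57,-32,5,0,0,0.58],[60,71,-40,15,0,0,0.725],[60,85,-48,25,0,0,0.87],[60,99,-57,35,0,0,1.015],[60,113,-65,45,0,0,1.16],[60,127,-73,55,0,0,1.305],[60,141.5,-81,65,0,0,1.45]]' >/dev/null; python3 -m crank '[[60,0,0,0,0,0,0.12],[60,0,0,0,0,0,0.12],[60,0,0,0,0,0,0.12]]'
python3 - <<'E'
from h import *
s=state();print(delta(s,[431.9,229.6,9.5],1.460))
E
```

```text
clock: 13.55
eef_pos: [429.2, 228.2, 92.0]
eef_rot: [-3.141, 0.0, 1.463]
wrist_force: [-0.0, 0.5, 0.3]
finger_gap: 56.4
finger_force: 0.0
t 13.55 pos [429.2 228.2  92. ] mag [-19.3 154.5  92. ] rot [-3.1407e+00  5.0000e-04  1.4634e+00] F [-0.   0.5  0.3] gap 56.4 ff 0.0
(array([ 1.7,  2.6, 82.5]), array([-0.0009,  0.0005,  0.0034]))
```

```bash
python3 -m crank '[[60,1.7,2.6,35,0,0,0],[60,1.7,2.6,60,0,0,0],[60,1.7,2.6,75,0,0,0],[60,1.7,2.6,82,0,0,0],[60,1.7,2.6,82,0,0,0],[60,1.7,2.6,82,0,0,0]]' 12
python3 -m crank '[[45,0,0,0,0,0,0],[35,0,0,0,0,0,0],[25,0,0,0,0,0,0],[20,0,0,0,0,0,0],[20,0,0,0,0,0,0],[20,0,0,0,0,0,0]]' 12
```

```text
clock: 14.15
eef_pos: [432.6, 229.8, 11.1]
eef_rot: [3.141, -0.0, 1.461]
wrist_force: [-0.5, -0.2, 0.1]
finger_gap: 56.1
finger_force: 0.0
clock: 14.75
eef_pos: [432.3, 229.7, 10.7]
eef_rot: [3.141, -0.0, 1.46]
wrist_force: [0.5, 0.5, 3.0]
finger_gap: 28.6
finger_force: 12.0
```

```bash
python3 -m crank '[[20,0,0,-5,0,0,0],[20,0,0,-20,0,0,0],[20,0,0,-45,0,0,0],[20,0,0,-45,0,0,0]]' 15
python3 - <<'E'
from h import *
s=state();print(frm(-52.3,0,50),delta(s,frm(-52.3,0,45),1.460))
E
```

```text
clock: 15.15
eef_pos: [433.5, 230.2, 58.1]
eef_rot: [3.138, -0.002, 1.46]
wrist_force: [-0.4, 0.4, -1.0]
finger_gap: 29.0
finger_force: 15.0
t 15.15 pos [433.5 230.2  58.1] mag [-16.8 150.5  58.1] rot [ 3.1379e+00 -2.2000e-03  1.4598e+00] F [-0.4  0.4 -1. ] gap 29.0 ff 15.0
[579.11562 178.31903  50.     ] (array([-35.5, 150.5,  13.6]), array([ 0.0037, -0.0022, -0.0002]))
```

```bash
python3 -m crank '[[20,-15,20,0,0,0,0],[20,-30,50,0,0,0,0],[20,-36,85,0,0,0,0],[20,-36,115,0,0,0,0],[20,-36,135,0,0,0,0],[20,-36,147,0,0,0,0],[20,-36,150,0,0,0,0],[20,-36,150,0,0,0,0],[20,-36,150,0,0,0,0],[20,-36,150,0,0,0,0]]'
python3 - <<'E'
from h import *
from cell import optics
s=state()
c=optics.calibration("wrist");p,d=optics.camera("wrist");K,R,t=c["camera_matrix"],c["R"],c["t"]
np.savez("wrist3.npz",p=p,d=d,K=K,R=R,t=t)
cv2.imwrite("pics/wrist3.png",p[:,:,::-1])
print('tcp px',proj(s['eef_pos'],K,R,t))
E
```

```text
clock: 16.15
eef_pos: [576.7, 177.5, 55.5]
eef_rot: [-3.141, 0.0, 1.46]
wrist_force: [-1.1, -1.0, -0.2]
finger_gap: 29.1
finger_force: 15.0
t 16.15 pos [576.7 177.5  55.5] mag [-53.4   2.3  55.5] rot [-3.1414  0.      1.4602] F [-1.1 -1.  -0.2] gap 29.1 ff 15.0
tcp px [320.97600695 285.25227144]
```

View pics/wrist3.png

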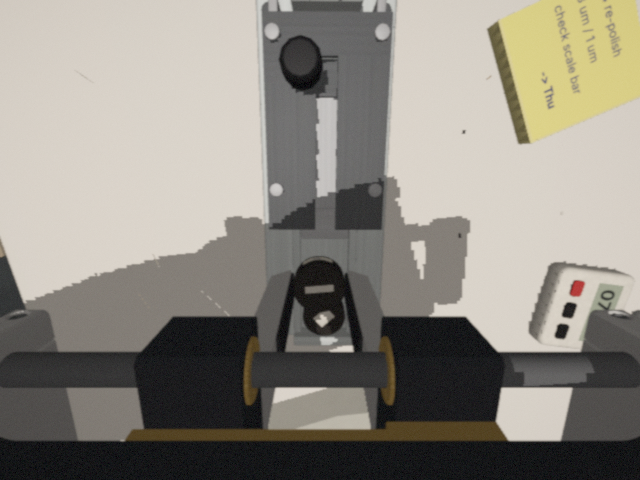

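The disc hangs level at (319,290) between the fingers, the loaded disc is at (323,318), and the track line is slightly right of centre. I'll measure that offset in this one picture.

```bash
python3 - <<'E'
from h import *
p,d,K,R,t=load("wrist3");W=cloud(d,K,R,t);X=(W-O)@EX;Y=(W-O)@EY;z=W[...,2];ok=d>0
m=ok&(z>50)&(z<72)&(X>-72)&(X<-36)&(abs(Y)<14)
print('held',m.sum(),X[m].mean(),Y[m].mean(),np.percentile(Y[m],[1,99]),np.percentile(X[m],[1,99]),np.median(z[m]))
h,w=d.shape
for name,lo,hi,x0,x1,ym in(('plate',37,43,0,60,50),('base',6,14,-40,-20,60),('slotlow',5,32,5,40,12),('walls',15.5,20.5,-60,-26,25),('loaded',21,27,-110,-60,25),('follower',22,30,-60,-15,30),):
    m=ok&(z>lo)&(z<hi)&(X>x0)&(X<x1)&(abs(Y)<ym)
    if m.sum()>5:print(name,m.sum(),'Y',np.percentile(Y[m],[1,50,99]).round(1),'mid',np.percentile(Y[m],[1,99]).mean().round(2),'X',np.percentile(X[m],[1,99]).round(1),np.median(z[m]).round(1))
g=p.mean(2)
for v in (120,140,160,215,240,250):
    a=g[v,255:400];print(v,a.astype(int)[::3])
E
```

```text
held 2151 -51.035808354717254 1.5657481196796321 [-12.82238601  13.60223173] [-66.48179516 -38.22883408] 60.87499275286549
plate 10806 Y [-33.6  -6.8  33.4] mid -0.1 X [ 0.7 59.3] 40.3
base 1062 Y [-41.2   2.7  41.8] mid 0.29 X [-40. -21.] 10.3
slotlow 1252 Y [-6.3 -0.1  5.9] mid -0.19 X [ 5.4 39.8] 27.3
walls 602 Y [-21.  -16.2  21.7] mid 0.34 X [-57.9 -29. ] 18.2
loaded 1470 Y [-17.9   0.6  21.1] mid 1.62 X [-109.8  -82.1] 24.5
follower 779 Y [-14.3   0.2  14.7] mid 0.18 X [-33.  -15.5] 25.2
120 [210 209 188 191 110 115 112 114 113 112 114 112 115 116 111 113 115 112
 111 111 109 124 192 192 193 194 191 165 109 111 107 108 106 106 108 108
 105 104 106 103 103 107 103 104 155 195 210 210 211]
140 [210 210 185 202 123 114 111 111 115 112 113 114 113 114 110 115 112 114
 110 110 102 174 192 192 193 192 191 154 111 111 106 107 107 106 110 109
 106 108 105 105 103 106 105 103 172 206 211 210 210]
160 [212 210 192 200 131 110 111 112 114 113 114 116 112 113 111 111 113 113
 111 112 110 194 193 192 194 193 192 145 110 112 104 109 109 106 108 107
 107 106 107 103 105 103 102 123 177 211 211 210 211]
215 [210 211 211 179 196 106 107 107 108 108  85  71  53  56  53  54  49  51
  54  49  81  99 102 101  99  98 101  57  45  46  50  50  51  51  55  52
  55  53  51  51  47  49  58 107 127 123 128 126 125]
240 [126 124 127 115 115 116 116 115 114 114 114 118 117 112 113 104 114 114
 115 115 114 116 116 116 116 116 113 113 115 113 110 100 110 112 112 115
 112 113 116 115 113 113 110 118 129 127 126 126 124]
250 [126 128 124 124 114 117 117 113 114 114 112 117 116 111 113 103 114 111
 113 114 115 114 114 117 114 113 113 113 116 113 113  97 110 112 112 113
 108 113 112 113 111 111 107 124 124 123 124 126 125]
```

```bash
python3 -m crank '[[20,-0.8,2.1,0,0,0,0],[20,-0.8,2.1,0,0,0,0],[20,-0.8,2.1,10,0,0,0],[20,-0.8,2.1,18,0,0,0],[20,-0.8,2.1,22,0,0,0],[20,-0.8,2.1,24,0,0,0],[20,-0.8,2.1,24,0,0,0]]'
python3 - <<'E'
from h import *
state()
E
python3 -m crank '[[20,0,0,1.5,0,0,0],[20,0,0,3,0,0,0],[20,0,0,4,0,0,0],[20,0,0,5,0,0,0],[20,0,0,5,0,0,0]]'
```

```text
clock: 16.9
eef_pos: [579.1, 176.2, 31.0]
eef_rot: [-3.141, 0.0, 1.46]
wrist_force: [0.6, -0.3, -0.2]
finger_gap: 29.1
finger_force: 15.0
t 16.9 pos [579.1 176.2  31. ] mag [-54.4  -0.2  31. ] rot [-3.1410e+00  2.0000e-04  1.4598e+00] F [ 0.6 -0.3 -0.2] gap 29.1 ff 15.0
clock: 17.4
eef_pos: [579.2, 176.2, 26.4]
eef_rot: [-3.142, 0.0, 1.46]
wrist_force: [0.2, 0.5, 0.1]
finger_gap: 29.1
finger_force: 15.0
```

```bash
python3 -m crank '[[20,0,0,1,0,0,0],[20,0,0,2,0,0,0],[20,0,0,3,0,0,0],[20,0,0,4,0,0,0],[20,0,0,4,0,0,0]]'; for i in 1 2; do python3 -m crank '[[20,0,0,0.4,0,0,0],[20,0,0,0.8,0,0,0]]';done | grep -E "pos|wrist"
```

```text
clock: 17.9
eef_pos: [579.2, 176.2, 22.3]
eef_rot: [-3.141, 0.0, 1.46]
wrist_force: [0.1, -0.5, 0.2]
finger_gap: 28.7
finger_force: 15.0
eef_pos: [579.3, 176.3, 21.6]
wrist_force: [0.0, -0.3, -0.6]
eef_pos: [579.2, 176.2, 20.8]
wrist_force: [0.1, 0.6, -0.4]
```

```bash
python3 -m crank '[[20,0,0,0.4,0,0,0],[20,0,0,0.4,0,0,0]]' | grep -E "pos|wrist"; python3 -m crank '[[25,0,0,0.4,0,0,0],[35,0,0,0.4,0,0,0],[42,0,0,0.4,0,0,0],[42,0,0,0.4,0,0,0],[42,0,0,-8,0,0,0],[42,0,0,-30,0,0,0],[50,0,0,-70,0,0,0],[50,0,0,-110,0,0,0],[50,0,0,-110,0,0,0]]'
python3 - <<'E'
from h import *
from cell import optics
s=state()
p,d=optics.camera("wrist");c=optics.calibration("wrist");K,R,t=c["camera_matrix"],c["R"],c["t"]
W=cloud(d,K,R,t);X=(W-O)@EX;Y=(W-O)@EY;z=W[...,2];ok=d>0
for n,a,b,zl,zh in(('new',-76,-36,23.5,30),('loaded',-104,-75,22,27),('knob',40,85,66,76),('fol',-40,-15,22,28)):
    m=ok&(z>zl)&(z<zh)&(X>a)&(X<b)&(abs(Y)<(30 if n=='knob' else 16))
    if m.any():print(n,m.sum(),X[m].mean().round(1),Y[m].mean().round(1),np.median(z[m]).round(1),np.percentile(z[m],[5,95]).round(1),np.percentile(X[m],[1,99]).round(1))
cv2.imwrite("pics/wrist4.png",p[:,:,::-1])
print(delta(s,frm(61,12.5,120),3.0308))
E
```

```text
eef_pos: [579.3, 176.3, 20.7]
wrist_force: [-2.5, -0.4, 3.0]
clock: 19.4
eef_pos: [581.5, 176.8, 136.9]
eef_rot: [3.133, -0.003, 1.46]
wrist_force: [1.4, -0.1, 0.1]
finger_gap: 47.0
finger_force: 0.0
t 19.4 pos [581.5 176.8 136.9] mag [-53.5  -2.6 136.9] rot [ 3.1328 -0.0032  1.4599] F [ 1.4 -0.1  0.1] gap 47.0 ff 0.0
new 245 -54.0 3.7 23.8 [23.5 24.7] [-66.9 -40.8]
loaded 101 -90.9 2.3 22.2 [22. 23.] [-103.4  -76.1]
knob 584 61.3 13.7 67.8 [66.3 69.1] [52.9 69.8]
fol 261 -26.0 1.7 22.5 [22.1 23.3] [-33.  -15.2]
(array([114.5, -15.2,  17.1]), array([ 0.0094,  0.0044, -1.5709]))
```

View pics/wrist4.png

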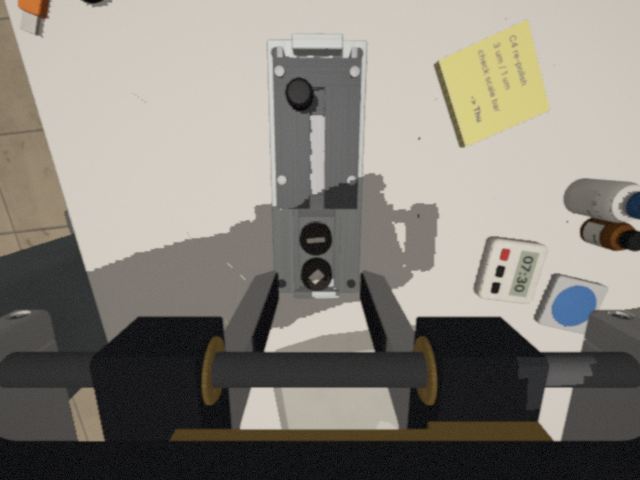

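The new specimen lies flat in the track at (316,238), behind the loaded one at (316,273), with the knob still hooked at (300,95). I return to the knob.

```bash
python3 -m crank '[[60,11,-1.5,0,0,0,-0.145],[60,23,-3,0,0,0,-0.29],[60,34,-4.5,0,0,0,-0.435],[60,46,-6,0,0,0,-0.58],[60,57,-7.5,0,0,0,-0.725],[60,69,-9,0,0,0,-0.87],[60,80,-10.5,0,0,0,-1.015],[60,92,-12,0,0,0,-1.16],[60,103,-13.5,0,0,0,-1.305],[60,114.5,-15,0,0,0,-1.45]]' >/dev/null; python3 -m crank '[[60,0,0,0,0,0,-0.121],[60,0,0,0,0,0,-0.121],[60,0,0,0,0,0,-0.121]]'|head -1
python3 - <<'E'
from h import *
s=state();print(delta(s,[579.4,293.8,47.5],3.0300))
E
```

```text
clock: 20.75
t 20.75 pos [576.8 291.5 129.8] mag [ 59.9  14.8 129.8] rot [-3.141e+00 -1.000e-03  3.027e+00] F [-0.  -0.4  0.2] gap 56.3 ff 0.0
(array([-2.4,  2.7, 82.3]), array([-0.0006, -0.001 , -0.003 ]))
```

```bash
python3 -m crank '[[60,-2.4,2.7,0,0,0,-0.003],[60,-2.4,2.7,30,0,0,-0.003],[60,-2.4,2.7,55,0,0,-0.003],[60,-2.4,2.7,74,0,0,-0.003],[60,-2.4,2.7,82,0,0,-0.003],[60,-2.4,2.7,82,0,0,-0.003],[60,-2.4,2.7,82,0,0,-0.003]]' 5 | grep -E "pos|wrist"
python3 -m crank '[[40,0,0,0,0,0,0],[30,0,0,0,0,0,0],[20,0,0,0,0,0,0],[10,0,0,0,0,0,0],[10,0,0,0,0,0,0],[10,0,0,0,0,0,0]]' 5| grep -E "pos|wrist|gap|for"
```

```text
eef_pos: [580.2, 294.3, 49.4]
wrist_force: [0.8, 0.0, 0.3]
eef_pos: [579.7, 293.7, 48.6]
wrist_force: [-1.3, -3.9, 1.8]
finger_gap: 19.7
finger_force: 5.0
```

```bash
python3 -m crank '[[10,0,0,0,0,0,0],[10,0,0.6,0,0,0,0],[10,0,1.2,0,0,0,0],[10,0,1.8,0,0,0,0],[10,0,2.4,0,0,0,0],[10,0,2.4,0,0,0,0]]' 25| grep -E "pos|wrist|gap|for"
```

```text
eef_pos: [580.0, 295.9, 48.6]
wrist_force: [-0.4, -6.3, 3.9]
finger_gap: 19.0
finger_force: 25.0
```

Free of the front wall and carrying the spring. Now sideways out of the notch.

```bash
python3 -m crank '[[10,-1,0,0,0,0,0],[10,-2,0,0,0,0,0],[10,-3,0,0,0,0,0],[10,-4,0,0,0,0,0],[10,-5,0,0,0,0,0],[10,-6,0,0,0,0,0],[10,-7,0,0,0,0,0],[10,-8,0,0,0,0,0],[10,-8,0,0,0,0,0]]'| grep -E "pos|wrist"; for i in 1 2; do python3 -m crank '[[10,-0.5,0,0,0,0,0],[10,-1,0,0,0,0,0],[10,-1.5,0,0,0,0,0],[10,-1.5,0,0,0,0,0]]'| grep -E "pos|wrist";done
```

```text
eef_pos: [588.1, 295.0, 48.6]
wrist_force: [-1.1, -6.7, 3.2]
eef_pos: [589.5, 294.8, 48.6]
wrist_force: [-1.1, -6.3, 3.3]
eef_pos: [591.1, 294.6, 48.6]
wrist_force: [-0.6, -6.8, 4.0]
```

```bash
for i in 1 2 3; do python3 -m crank '[[10,-0.3,0,0,0,0,0],[10,-0.5,0,0,0,0,0]]'| grep -E "pos|wrist";done
```

```text
eef_pos: [591.5, 294.6, 48.6]
wrist_force: [-0.4, -6.6, 3.4]
eef_pos: [592.0, 294.5, 48.6]
wrist_force: [-1.6, -6.1, 3.0]
eef_pos: [592.5, 294.5, 48.6]
wrist_force: [-1.4, -5.9, 4.0]
```

```bash
python3 -m crank '[[10,0,-0.7,0,0,0,0],[10,0,-1.4,0,0,0,0],[10,0,-2.1,0,0,0,0],[10,0,-2.8,0,0,0,0],[10,0,-2.8,0,0,0,0]]'| grep -E "pos|wrist"; python3 -m crank '[[10,0,-0.7,0,0,0,0],[10,0,-1.4,0,0,0,0],[10,0,-2.1,0,0,0,0],[10,0,-2.8,0,0,0,0],[10,0,-2.8,0,0,0,0]]'| grep -E "pos|wrist"
```

```text
eef_pos: [592.2, 291.7, 48.6]
wrist_force: [-1.4, -6.4, 4.4]
eef_pos: [591.9, 289.0, 48.6]
wrist_force: [-1.5, -6.4, 3.6]
```

```bash
python3 -m crank '[[10,0,-1,0,0,0,0],[10,0,-2,0,0,0,0],[10,0,-3,0,0,0,0],[10,0,-4,0,0,0,0],[10,0,-5,0,0,0,0],[10,0,-6,0,0,0,0],[10,0,-7,0,0,0,0],[10,0,-7,0,0,0,0]]'| grep -E "pos|wrist"; for i in 1 2 3 4 ; do python3 -m crank '[[10,0,-0.4,0,0,0,0],[10,0,-0.7,0,0,0,0]]'| grep -E "pos|wrist";done
```

```text
eef_pos: [591.0, 282.0, 48.5]
wrist_force: [-2.6, -5.5, 2.3]
eef_pos: [591.0, 281.5, 48.5]
wrist_force: [-0.3, -5.5, 2.6]
eef_pos: [590.9, 280.8, 48.5]
wrist_force: [-1.7, -5.0, 4.0]
eef_pos: [590.8, 280.2, 48.5]
wrist_force: [-1.7, -4.0, 2.5]
eef_pos: [590.8, 280.0, 48.5]
wrist_force: [-0.1, -1.2, 1.7]
```

```bash
python3 -m crank '[[10,0,-0.2,0,0,0,0],[10,0,-0.3,0,0,0,0],[10,0,-0.3,0,0,0,0]]'| grep -E "pos|wrist"; python3 -m crank '[[25,0,-0.3,0,0,0,0],[40,0,-0.3,0,0,0,0],[50,0,-0.3,0,0,0,0],[50,0,-0.3,0,0,0,0],[50,0,-0.3,-10,0,0,0],[60,0,-0.3,-40,0,0,0],[60,0,-0.3,-80,0,0,0],[60,0,-0.3,-120,0,0,0],[60,0,-0.3,-120,0,0,0],[60,0,-0.3,-120,0,0,0]]'
python3 - <<'E'
from h import *
from cell import optics
s=state()
p,d=optics.camera("wrist");c=optics.calibration("wrist");K,R,t=c["camera_matrix"],c["R"],c["t"]
W=cloud(d,K,R,t);X=(W-O)@EX;Y=(W-O)@EY;z=W[...,2];ok=d>0
for n,a,b,zl,zh in(('new',-74,-44,25.2,30),('loaded',-104,-75,22,25.2),('knob',30,85,66,76)):
    m=ok&(z>zl)&(z<zh)&(X>a)&(X<b)&(abs(Y)<15)
    if m.any():print(n,m.sum(),X[m].mean().round(1),Y[m].mean().round(1),np.median(z[m]).round(1),np.percentile(z[m],[5,95]).round(1))
cv2.imwrite("pics/wrist5.png",p[:,:,::-1])
E
```

```text
eef_pos: [590.8, 279.9, 48.5]
wrist_force: [0.1, 0.2, 2.1]
clock: 28.85
eef_pos: [590.9, 279.3, 169.7]
eef_rot: [3.141, 0.002, 3.034]
wrist_force: [0.9, -0.1, -0.4]
finger_gap: 56.5
finger_force: 0.0
t 28.85 pos [590.9 279.3 169.7] mag [ 49.4  -0.5 169.7] rot [3.1407e+00 1.8000e-03 3.0338e+00] F [ 0.9 -0.1 -0.4] gap 56.5 ff 0.0
new 232 -59.6 2.4 25.6 [25.2 26.4]
loaded 564 -90.3 1.4 23.1 [22.1 24.2]
knob 378 49.2 1.1 69.4 [66.9 70.7]
```

View pics/wrist5.png

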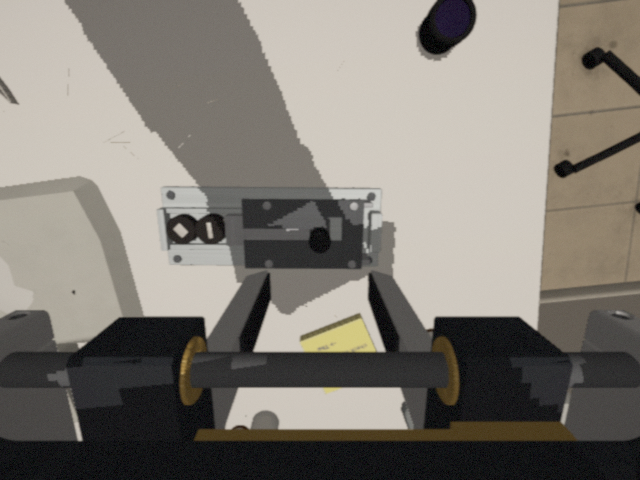

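The two discs lie touching, at (182,229) and (210,229), against the nose, with the follower on them. The knob is in the straight slot at (319,240), 29.5 mm back from its first position, and the loupe is in its place. I hand the job in.

```bash
python3 -c "
from cell import manip
print(manip.sign_off())"
```

```text
the job is handed in; nothing more can be done
None
```

The specimen is loaded: both discs lie flat in the track, held against the nose by the eased-forward follower. The magnifier was not touched, and the job was handed in at about 29 s of the 54 s allowed; no verdict came back.

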